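Fit the keyed duct sleeve on the fume-extraction spigot and clamp it

ROBOT

A 6-joint arm with a two-finger parallel gripper is mounted at the origin on the work surface. World frame = base frame: x ahead of the robot, y to its left, z up, the work surface at z = 0. Lengths are in m, angles in rad, forces in N, time in s.
With the tool pointing down it reaches from about 0.425 to 0.95 m from the base axis. Payload 3.5 kg.
Tool frame: the origin (TCP) lies on the mounting face of the last link; the fingertips stand 173 mm ahead of it and the grasp point (between the pads) lies 155 mm ahead of it; z points along the fingers, x is the direction in which the jaws open and shut, and the axes are right-handed (so a half turn about z gives the same grasp; the last joint's range is limited). The gripper opens to 85 mm and grips with 20 to 120 N. Pads are 22 mm wide; open, the fingers measure 114 mm over their backs; the gripper's body (76 mm by 85 mm) begins 54 mm behind the grasp point. The pads swing forward as they close: fully open they stand 13 mm farther back than shut.
Start: joints at [1.111, 0.286, 1.577, -0, 1.279, -0.15], TCP at [0.206, 0.643, 0.405] pointing down, gripper open.
Joint ranges: [-2.77, 2.77], [-0.9, 2.22], [0.21, 2.48], [-1.53, 4.67], [0.24, 2.81], [-2.84, 2.84]. Speed limits (rad/s): [2.79, 2.79, 3.14, 3.14, 3.14, 3.14].

INTERFACE

Orientations are given as a unit quaternion [x, y, z, w].
In Python, from plant import get_state, read_camera, sign_off gives the robot as it stands.
- The arm moves only by the shell command python3 -m jog 'ROWS' [FORCE]. ROWS is JSON, a list of rows, each an object of numbers: "grip": the closure, from 0 (fully open) to 1 (shut); "x", "y", "z": the shift along the tool's x, y, z in mm; "rx", "ry", "rz": the turn, a rotation vector about the tool's x, y, z in degrees. A call has 1 to 8 rows; each row shifts and turns the commanded pose from where the row before left it, along the tool's axes as they then stand; what a row does not reach is not made up. A row lasts 1/12 s, in which the tool goes at most 41.7 mm and 7.16 degrees, less where a joint would pass 70% of its speed; a pose out of reach is approached as far as the arm can. A call with a gripper value outside its range is refused whole. The fingers move at their own pace and stop on an object; FORCE is the grip in N (left out, the last holds). Time passes only in rows, so rows that do not move let the fingers close. It gives the time, the measured TCP pose, the force and the opening at its end, in the units of the state.
- get_state(): the state, without advancing time (a new reading comes with each control period).
- read_camera(name): name is "side" or "top"; returns a dict with "frame" (384x512x3 uint8, red, green, blue), "intrinsics" (3x3 intrinsics, pixels), "R" (3x3) and "t" (3): a world point X has camera coordinates R X + t. Camera axes: x right, y down, z forward; pixel columns grow to the right and rows downward; lengths in m; the calibration is good to about 2 mm. A picture is of the moment at which its call begins. There is no depth.
- sign_off(): hands the job in, once; it reports no verdict.
The state is a dict: "time": time; "qpos": joint angles; "dq": joint speeds; "joint_efforts": joint torques, N m; "eef_pos": TCP position; "tcp_rot": TCP orientation; "contact_force": force on the tool from outside, world axes, zero at the start; "wrist_torque": the same for the moment, N m; "opening": opening from 0.0 (shut) to 1.0 (fully open).
Only numpy, scipy, OpenCV 4.12 (cv2) and the standard library are available. Lean on these libraries where they do the work, as an engineer would, in place of code of your own. Each camera call takes 0.05 s, during which the arm holds its last target.

TASK

Fit the loose black duct sleeve, notched end down, over the spigot on the grey extraction box: turn it until its notches find the cross-pins at the spigot's foot and it sits fully home on the box. Then swing the clamp bar fully shut over the sleeve's flange and let go, leaving the spool, cup and jar where they are.

Things in the scene. Friction and masses are not known exactly. Their poses are not given: they have to be found in the camera images.
- port: Fixed grey extraction box, 180 x 260 x 60 mm. Origin on the bench directly under the spigot's axis; z up. The box spans x -90..90 and y -90..170 mm of this frame. The clamp is on its +y side. The spigot stands upright on its top.
- spigot_seat (a point): Centre of the sealing face on the box's top, at the spigot's foot, 60 mm above the bench, where the sleeve's underside rests when home. Same axes as the box. Two round 6 mm cross-pins stick out radially, one on either hand, from a stiff collar here, to 28 mm from the axis; their tops are 11 mm above the seat.
- spigot_top (a point): Centre of the spigot's top end, 58 mm above the seat. The upright aluminium spigot has 38 mm diameter, with the last 8 mm tapering to 28 mm. The pins at its foot may stand at any angle about it, not given with the poses: see it, or feel for it by pressing lightly and turning the sleeve; within 45 degrees either way a notch meets the pins. Light rubbing does not turn the pins.
- sleeve: Loose black rigid tube standing on its notched end, 110 mm tall, outer diameter 52 mm, bore 42 mm, about 0.2 kg. Origin: centre of its underside, z along the tube. A flange of 72 mm diameter lies 22 to 28 mm above the underside. Four notches 9 mm wide at the bore and 14 mm high cut the foot at its +x, +y, -x and -y.
- sleeve_top (a point): Centre of the sleeve's open top end, 110 mm above its underside.
- clamp (a joint): Swing clamp: angle of the flat steel bar about its upright pivot, rad. 0 = shut (inner end over the sleeve's flange, handle straight out along the box's +y); grows to 1.7 as it opens, the handle then swinging towards the box's +x (clockwise seen from above). It stays where it is left. Stops at 0 and 1.7.
- clamp_pivot (a point): Pivot of the clamp on the box, at the underside of the bar, 75 mm along the box's +y from the spigot's axis and 31 mm above the box's top. The bar is 16 mm wide, 8 mm thick, its inner end 45 mm from the pivot.
- clamp_handle (a point): Top centre of the clamp's upright round handle, 16 mm diameter, 45 mm tall above the bar, 50 mm from the pivot on the outer side.
- spool: Bystander: metal wire spool, 60 mm diameter, 50 mm tall, origin under its centre.
- cup: Bystander: blue cup, 76 mm diameter at the rim, 85 mm tall, origin under its centre.
- jar: Bystander: amber glass jar with white cap, 56 mm diameter, 80 mm tall, origin under its centre.

How it is judged:
On the way:
1. the sleeve is fully home on the spigot, its notches over the pins, with the clamp still open (z of sleeve in the frame of spigot_seat below 0.004 m and horizontal distance between sleeve and spigot_seat below 0.005 m and angle between sleeve's own z axis and vertical below 0.06 rad and value of joint clamp above 0.5 rad), for 0.2 s.
At the end, for the whole second after the job is handed in: The sleeve stands on the spigot with its underside within 4 mm of the seat, within 5 mm of the spigot's axis and 0.06 rad of upright, at rest, and the clamp bar is shut over its flange (joint below 0.15 rad) (z of sleeve in the frame of spigot_seat below 0.004 m and horizontal distance between sleeve and spigot_seat below 0.005 m and angle between sleeve's own z axis and vertical below 0.06 rad and value of joint clamp below 0.15 rad and linear speed of sleeve below 0.02 m/s); the robot touches nothing.
It fails at once if the spool, cup or jar is moved by more than 30 mm (distance of any of spool, cup, jar from where it was at the start of the episode above 0.03 m).
It also fails if it takes over 67 s, if anything falls off the work surface, if the arm or the gripper's body presses on something with over 40 N, if the wrist force passes 120 N, or if a joint passes its speed limit or range.

## Working session

There is one attempt and no reset: what is moved stays moved. The work goes in short steps, Python scripts to look and compute and a shell command to move; the robot and the scene stay as the last step left them, time stands still between calls to the robot, and variables do not carry over. Pictures are saved under pics/ and viewed, and the job is handed in when it is done.

```bash
mkdir -p pics; ls; python3 - <<'E'
from plant import get_state, read_camera
import cv2
s=get_state();print(s)
for n in("side","top"):
    c=read_camera(n);cv2.imwrite(f"pics/{n}0.png",c["frame"][:,:,::-1]);print(n,c["intrinsics"],c["R"],c["t"])
E
```

```text
pics
{'time': 0.0, 'qpos': array([ 1.11099849e+00,  2.87158628e-01,  1.57817166e+00, -9.15852981e-06,
        1.27856409e+00, -1.50010970e-01]), 'dq': array([-0.00054713,  0.00127884,  0.00086401, -0.00059156,  0.00022972,
        0.00072555]), 'joint_efforts': array([-4.01504622e-04, -4.05990887e+01, -2.92626125e+01, -1.88961303e-04,
        5.93153542e-03,  8.37903741e-06]), 'eef_pos': array([0.20564436, 0.64264796, 0.40335428]), 'tcp_rot': array([ 8.07728732e-01,  5.89553197e-01, -1.01851799e-03,  5.35834227e-04]), 'contact_force': array([0.76725202, 0.21615069, 0.04882354]), 'wrist_torque': array([-0.04686269,  0.03047825, -0.0265754 ]), 'opening': 0.9989826637418986}
side [[419.96289892   0.         251.07770693]
 [  0.         419.96289892 182.3294065 ]
 [  0.           0.           1.        ]] [[ 0.97147094 -0.23715471  0.00136302]
 [-0.1660273  -0.68418903 -0.71015513]
 [ 0.1693492   0.68966877 -0.70404392]] [-0.6196703   0.14106364  1.09655514]
top [[346.6376275    0.         254.06470619]
 [  0.         346.6376275  189.31172522]
 [  0.           0.           1.        ]] [[ 0.00494806 -0.99990467  0.01289055]
 [-0.99025934 -0.00669325 -0.13907424]
 [ 0.13914726 -0.01207684 -0.99019806]] [-0.0783856   0.62115885  1.09161667]
```

View pics/side0.png

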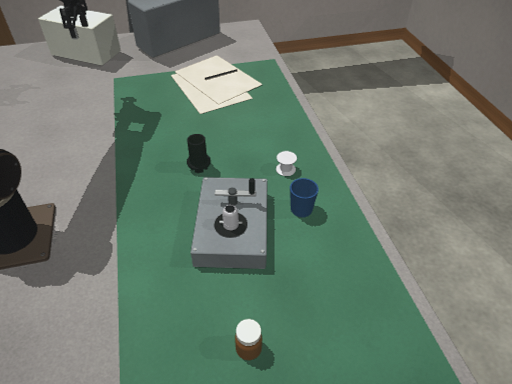

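View pics/top0.png

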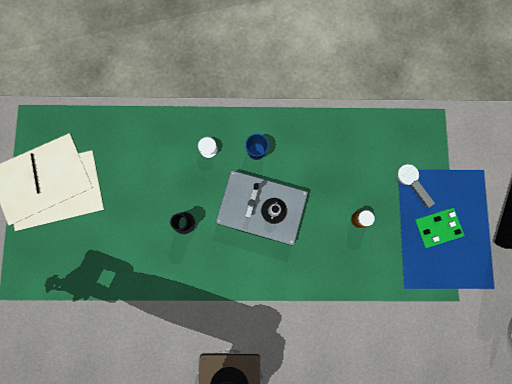

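The side view shows the sleeve at (198,150), the box with spigot at (231,215) and the clamp open at (235,192). The top view shows the sleeve at (183,222) and the spigot at (274,209). Enlarging both.

```bash
cat > h.py <<'E'
import numpy as np, cv2
from plant import get_state, read_camera
def ray(c,u,v):
    K,R,t=c["intrinsics"],c["R"],c["t"]
    d=R.T@np.linalg.solve(K,[u,v,1.]); return -R.T@t,d
def onz(c,u,v,z):
    o,d=ray(c,u,v); return o+d*(z-o[2])/d[2]
def proj(c,X):
    p=c["intrinsics"]@(c["R"]@np.array(X,float)+c["t"]); return p[:2]/p[2]
def crop(c,u0,v0,u1,v1,name,s=6,b=1.6):
    f=c["frame"][v0:v1,u0:u1,::-1]; f=np.clip(f*b,0,255).astype(np.uint8)
    cv2.imwrite("pics/"+name,cv2.resize(f,None,fx=s,fy=s,interpolation=cv2.INTER_CUBIC))
E
python3 - <<'E'
from h import *
c=read_camera("top");crop(c,160,160,315,250,"t1.png",5,2)
c=read_camera("side");crop(c,180,125,280,275,"s1.png",4,2)
E
```

```text
(no output)
```

View pics/t1.png

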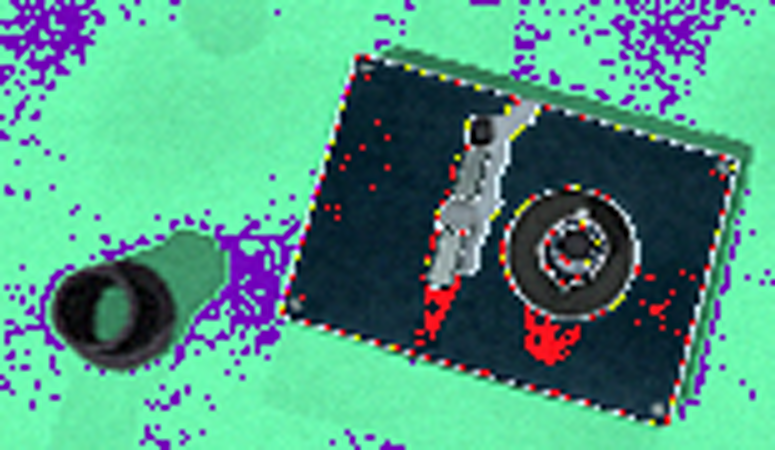

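View pics/s1.png

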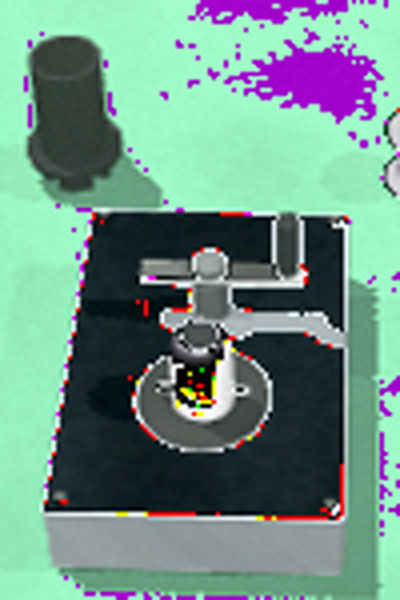

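The integer brightening wrapped around; redo with a gamma stretch.

```bash
sed -i 's/f=np.clip(f\*b,0,255).astype(np.uint8)/f=(255*(f\/255.)**(1\/b)).astype(np.uint8)/' h.py
python3 - <<'E'
from h import *
c=read_camera("top");crop(c,215,165,315,250,"t2.png",7,1.3);crop(c,160,200,210,245,"t3.png",12,2.5)
c=read_camera("side");crop(c,190,170,275,275,"s2.png",5,1.3);crop(c,180,125,215,180,"s3.png",10,2.5)
E
```

```text
(no output)
```

View pics/t2.png

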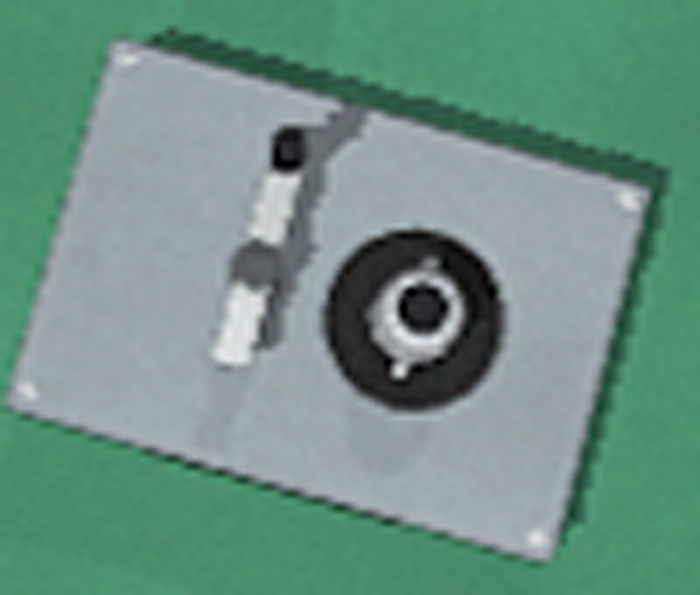

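View pics/t3.png

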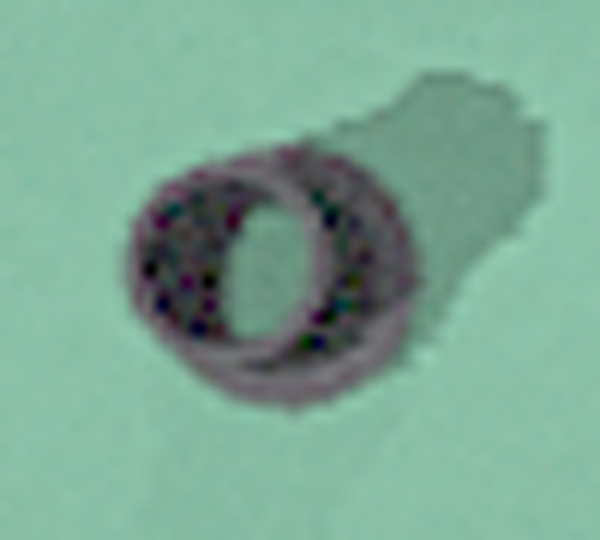

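View pics/s2.png

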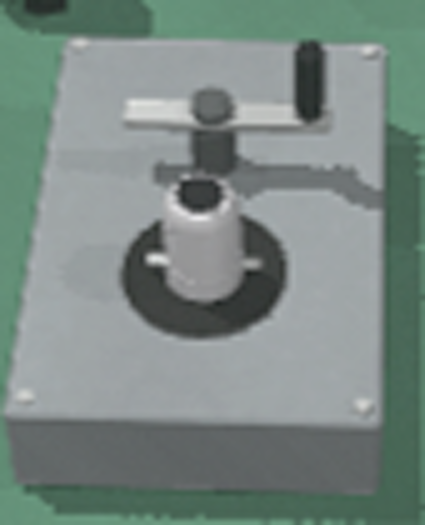

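View pics/s3.png

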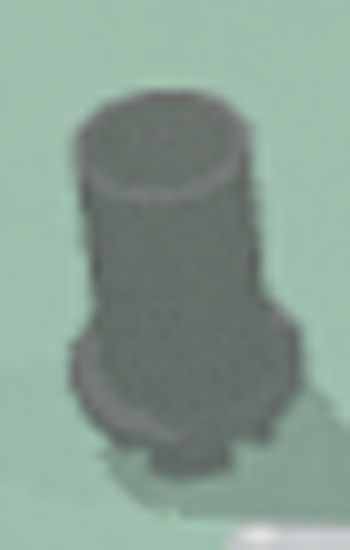

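Pins are visible: top view at about (276.5,202) and (271.7,217.6). In the side view the notches show either side of a foot tab at (199,171). Computing positions.

```bash
cat > m1.py <<'E'
from h import *
T=read_camera("top");S=read_camera("side")
f=lambda u,v,s,a,b:(a+(u+.5)/s-.5,b+(v+.5)/s-.5)
# box mask corners
for n,c in(("top",T),("side",S)):
    im=c["frame"].astype(int);g=im.sum(2)
    hsv=cv2.cvtColor(c["frame"],cv2.COLOR_RGB2HSV)
    box=((hsv[...,1]<70)&(g>250)).astype(np.uint8)
    if n=="top": box[:, :215]=0;box[:,312:]=0;box[:168]=0;box[247:]=0
    else: box[:175]=0;box[247:]=0;box[:,:190]=0;box[:,272:]=0
    cs,_=cv2.findContours(box,cv2.RETR_EXTERNAL,cv2.CHAIN_APPROX_NONE)
    k=max(cs,key=cv2.contourArea); r=cv2.minAreaRect(k); print(n,"box",cv2.contourArea(k))
    if n=="top":
        P=np.array([onz(c,*p,.06)[:2] for p in k[:,0,:]],np.float32)
        r=cv2.minAreaRect(P);print(r,cv2.boxPoints(r))
    # gasket: dark, ellipse on z=.06
    d=((hsv[...,2]<75)).astype(np.uint8)
    m=np.zeros_like(d)
    if n=="top": m[195:228,258:290]=1
    else: m[208:240,212:250]=1
    cs,_=cv2.findContours(d*m,cv2.RETR_EXTERNAL,cv2.CHAIN_APPROX_NONE)
    k=max(cs,key=cv2.contourArea)
    P=np.array([onz(c,*p,.06)[:2] for p in k[:,0,:]],np.float32)
    print("gasket",cv2.minEnclosingCircle(P))
a=f(433,262,7,215,165);b=f(400,371,7,215,165)
A=onz(T,*a,.068)[:2];B=onz(T,*b,.068)[:2];print("pins top",A,B,(A+B)/2,np.degrees(np.arctan2(*(A-B)[::-1])))
a=f(153,260,5,190,170);b=f(253,263,5,190,170)
A=onz(S,*a,.068)[:2];B=onz(S,*b,.068)[:2];print("pins side",A,B,(A+B)/2,np.degrees(np.arctan2(*(A-B)[::-1])))
# spigot top hole
print("spigtop",onz(T,*f(422,307,7,215,165),.118),onz(S,*f(203,194,5,190,170),.118))
print("sleeve top",onz(T,*f(229,257,12,160,200),.11),onz(S,*f(163,143,10,180,125),.11))
print("flange top", onz(T,*f(285,285,12,160,200),.028))
print("notch rays", [onz(S,*f(u,v,10,180,125),z) for u,v,z in((135,438,.014),(248,440,.014),(150,470,0),(233,470,0))])
print("handle",onz(T,*f(290,150,7,215,165),.144),onz(S,*f(310,45,5,190,170),.144),"pivot",onz(T,*f(257,263,7,215,165),.105),"in end",onz(T,*f(233,355,7,215,165),.099))
E
python3 m1.py
```

```text
top box 4336.5
((0.5622598528862, -0.09899796545505524), (0.2586236000061035, 0.17825843393802643), 74.32587432861328) [[ 0.4415094  -0.1994215 ]
 [ 0.6131391  -0.24758083]
 [ 0.68301034  0.00142556]
 [ 0.5113806   0.0495849 ]]
gasket ((0.5517449975013733, -0.13753707706928253), 0.041443001478910446)
side box 4611.5
gasket ((0.5498065948486328, -0.14141134917736053), 0.04143911227583885)
pins top [ 0.57780732 -0.14604811] [ 0.52809735 -0.13088339] [ 0.55295234 -0.13846575] -16.965058658591317
pins side [ 0.5257967  -0.13478615] [ 0.57371939 -0.14841839] [ 0.54975804 -0.14160227] 164.12089508705296
spigtop [ 0.5529605  -0.13732632  0.118     ] [ 0.55147252 -0.14168693  0.118     ]
sleeve top [0.51375804 0.15460759 0.11      ] [0.51083032 0.151115   0.11      ]
flange top [0.51012658 0.15583738 0.028     ]
notch rays [array([0.49101264, 0.13390323, 0.014     ]), array([0.52386884, 0.12502489, 0.014     ]), array([0.49424374, 0.13398598, 0.        ]), array([ 5.18681687e-01,  1.28057673e-01, -1.11022302e-16])]
handle [ 0.61757531 -0.0792647   0.144     ] [ 0.61946255 -0.08004745  0.144     ] pivot [ 0.57303761 -0.06563937  0.105     ] in end [ 0.53289467 -0.05534497  0.099     ]
```

```bash
python3 -m jog '[{"x":-26.7,"y":31.5},{"x":-26.7,"y":31.5},{"x":-26.7,"y":31.5},{"x":-26.7,"y":31.5},{"x":-26.7,"y":31.5},{"x":-26.7,"y":31.5},{"x":-26.7,"y":31.5},{"x":-26.7,"y":31.5}]' 40
python3 -m jog '[{"x":-26.7,"y":31.5},{"x":-26.7,"y":31.5},{"x":-26.7,"y":31.5},{"x":-26.7,"y":31.5},{"x":-26.7,"y":31.5},{"x":-26.7,"y":31.5},{"rz":7},{"rz":7}]'
python3 -m jog '[{"rz":7},{"rz":7},{"rz":7},{"rz":7},{"rz":7},{"rz":6.7},{},{}]'
cat >> h.py <<'E'
from scipy.spatial.transform import Rotation as Ro
def pose():
    s=get_state(); R=Ro.from_quat(s["tcp_rot"]).as_matrix(); return s,R
def rel(target):
    s,R=pose(); d=R.T@(np.array(target)-s["eef_pos"])*1000
    print("t",round(s["time"],2),"pos",s["eef_pos"].round(4),"yaw",np.degrees(np.arctan2(R[1,0],R[0,0])).round(2),"tilt",np.degrees(np.arccos(-R[2,2])).round(2),"F",s["contact_force"].round(1),"M",s["wrist_torque"].round(2),"op",round(s["opening"],3),"rel mm",d.round(1))
E
python3 - <<'E'
from h import *
rel([.5123,.1528,.24])
c=read_camera("top");crop(c,130,170,240,260,"t4.png",6,1.8)
c=read_camera("side");crop(c,150,60,250,200,"s4.png",4,1.8)
E
```

```text
t 0.4 pos [0.2057 0.6428 0.4045] yaw 72.25 tilt 0.02 F [-0.6  0.6 -0.8] M [-0.03  0.03  0.03] op 0.995 rel mm [-373.2  441.4  164.6]$[0]: bad value
$[0]: bad value
$[0]: bad value
```

View pics/t4.png

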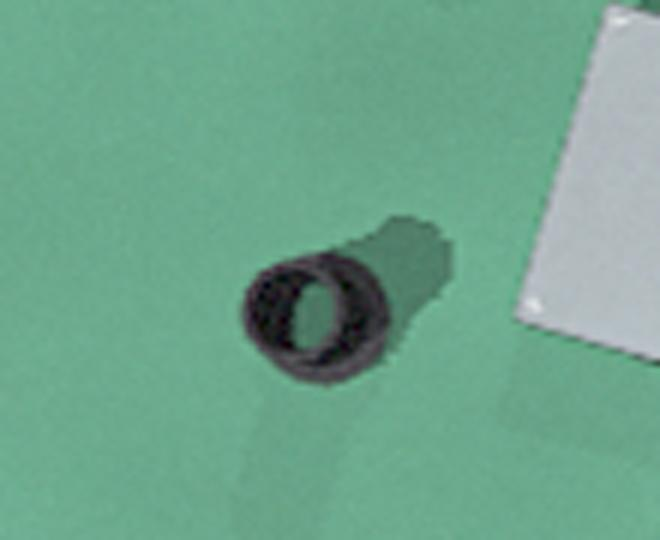

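View pics/s4.png

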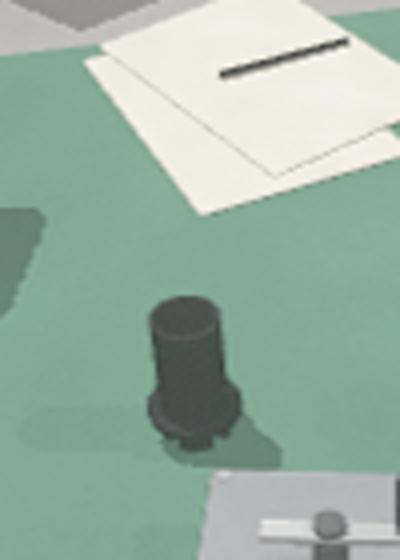

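The calls were refused and nothing moved. Probably every row needs a "grip" value.

```bash
python3 -m jog '[{"grip":0,"x":-26.7,"y":31.5}]' 40
```

```text
$[0]: bad value
```

```bash
python3 -m jog '[{"grip":0,"x":-26.7,"y":31.5,"z":0,"rx":0,"ry":0,"rz":0}]' 40; python3 -m jog --help
```

```text
time: 0.58
eef_pos: [0.2252, 0.6105, 0.4043]
tcp_rot: [0.806, 0.592, 0.0, -0.001]
contact_force: [1.1, -0.9, 0.4]
opening: 0.998invalid input: not JSON, or not a number
```

All seven keys are required.

```bash
python3 -m jog '[{"grip":0,"x":-26.7,"y":31.5,"z":0,"rx":0,"ry":0,"rz":0},{"grip":0,"x":-26.7,"y":31.5,"z":0,"rx":0,"ry":0,"rz":0},{"grip":0,"x":-26.7,"y":31.5,"z":0,"rx":0,"ry":0,"rz":0},{"grip":0,"x":-26.7,"y":31.5,"z":0,"rx":0,"ry":0,"rz":0},{"grip":0,"x":-26.7,"y":31.5,"z":0,"rx":0,"ry":0,"rz":0},{"grip":0,"x":-26.7,"y":31.5,"z":0,"rx":0,"ry":0,"rz":0},{"grip":0,"x":-26.7,"y":31.5,"z":0,"rx":0,"ry":0,"rz":0},{"grip":0,"x":-26.7,"y":31.5,"z":0,"rx":0,"ry":0,"rz":0}]'
python3 -m jog '[{"grip":0,"x":-26.7,"y":31.5,"z":0,"rx":0,"ry":0,"rz":0},{"grip":0,"x":-26.7,"y":31.5,"z":0,"rx":0,"ry":0,"rz":0},{"grip":0,"x":-26.7,"y":31.5,"z":0,"rx":0,"ry":0,"rz":0},{"grip":0,"x":-26.7,"y":31.5,"z":0,"rx":0,"ry":0,"rz":0},{"grip":0,"x":-26.7,"y":31.5,"z":0,"rx":0,"ry":0,"rz":0},{"grip":0,"x":0,"y":0,"z":0,"rx":0,"ry":0,"rz":7},{"grip":0,"x":0,"y":0,"z":0,"rx":0,"ry":0,"rz":7},{"grip":0,"x":0,"y":0,"z":0,"rx":0,"ry":0,"rz":7}]'
python3 -m jog '[{"grip":0,"x":0,"y":0,"z":0,"rx":0,"ry":0,"rz":7},{"grip":0,"x":0,"y":0,"z":0,"rx":0,"ry":0,"rz":7},{"grip":0,"x":0,"y":0,"z":0,"rx":0,"ry":0,"rz":7},{"grip":0,"x":0,"y":0,"z":0,"rx":0,"ry":0,"rz":7},{"grip":0,"x":0,"y":0,"z":0,"rx":0,"ry":0,"rz":6.7},{"grip":0,"x":0,"y":0,"z":0,"rx":0,"ry":0,"rz":0},{"grip":0,"x":0,"y":0,"z":0,"rx":0,"ry":0,"rz":0}]'
python3 - <<'E'
from h import *
rel([.5123,.1528,.24])
c=read_camera("top");crop(c,130,170,240,260,"t4.png",6,1.8)
c=read_camera("side");crop(c,150,60,250,200,"s4.png",4,1.8)
E
```

```text
time: 1.25
eef_pos: [0.403, 0.3258, 0.4051]
tcp_rot: [0.808, 0.59, 0.0, 0.0]
contact_force: [1.2, 0.7, 0.1]
opening: 0.996
time: 1.92
eef_pos: [0.5123, 0.1512, 0.4048]
tcp_rot: [0.903, 0.429, 0.0, -0.0]
contact_force: [0.3, 0.2, 0.2]
opening: 1.0
time: 2.5
eef_pos: [0.5118, 0.1524, 0.4048]
tcp_rot: [0.989, 0.145, 0.0, 0.0]
contact_force: [0.2, 0.2, 0.7]
opening: 0.998
t 2.5 pos [0.5118 0.1524 0.4048] yaw 16.73 tilt 0.01 F [0.2 0.2 0.7] M [-0.01  0.04  0.07] op 0.998 rel mm [  0.6  -0.2 164.8]
```

View pics/t4.png

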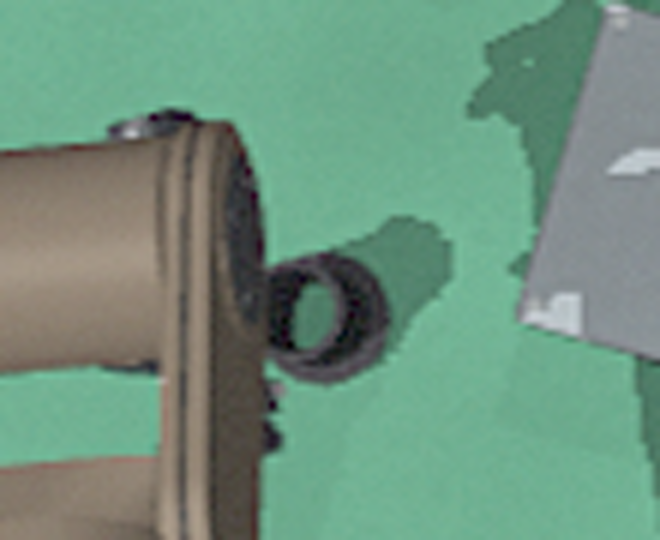

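View pics/s4.png

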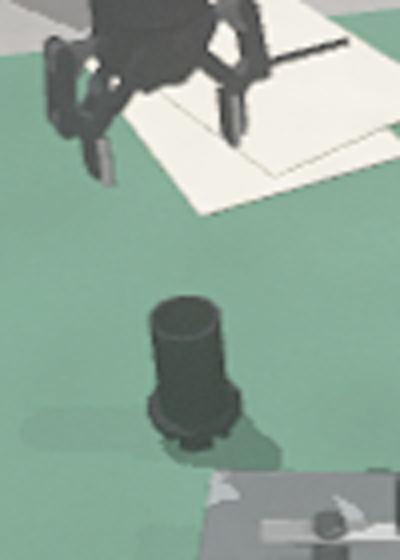

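```bash
python3 - <<'E'
from h import *
c=read_camera("side")
for z in(.235,.245): print(proj(c,[.5118,.1524,z]), onz(c,192.2,100.6,z))
E
```

```text
[191.87528112 101.89385182] [0.51350208 0.15827842 0.235     ]
[191.5068718   98.71357443] [0.51234557 0.14315437 0.245     ]
```

```bash
python3 -m jog '[{"grip":0,"x":0,"y":0,"z":35,"rx":0,"ry":0,"rz":0},{"grip":0,"x":0,"y":0,"z":35,"rx":0,"ry":0,"rz":0},{"grip":0,"x":0,"y":0,"z":35,"rx":0,"ry":0,"rz":0},{"grip":0,"x":0,"y":0,"z":30,"rx":0,"ry":0,"rz":0},{"grip":0,"x":0,"y":0,"z":20,"rx":0,"ry":0,"rz":0},{"grip":0,"x":0,"y":0,"z":10,"rx":0,"ry":0,"rz":0},{"grip":0,"x":0,"y":0,"z":0,"rx":0,"ry":0,"rz":0}]'
python3 - <<'E'
from h import *
rel([.5123,.1528,.24])
c=read_camera("side");crop(c,150,80,250,200,"s5.png",5,1.8)
E
```

```text
time: 3.23
eef_pos: [0.5108, 0.1523, 0.2371]
tcp_rot: [0.99, 0.144, -0.003, -0.0]
contact_force: [-0.3, 0.0, 0.6]
opening: 1.0
t 3.23 pos [0.5108 0.1523 0.2371] yaw 16.6 tilt 0.32 F [-0.3  0.   0.6] M [ 0.04  0.08 -0.05] op 1.0 rel mm [ 1.6 -0.1 -2.9]
```

View pics/s5.png

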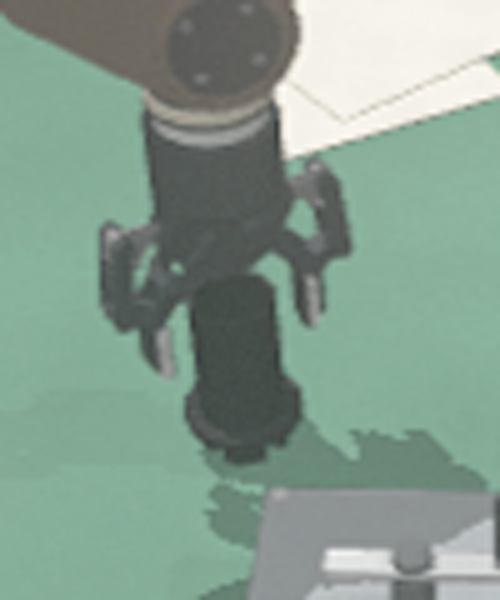

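The fingers straddle the tube evenly, so close.

```bash
python3 -m jog '[{"grip":1,"x":0,"y":0,"z":0,"rx":0,"ry":0,"rz":0},{"grip":1,"x":0,"y":0,"z":0,"rx":0,"ry":0,"rz":0},{"grip":1,"x":0,"y":0,"z":0,"rx":0,"ry":0,"rz":0},{"grip":1,"x":0,"y":0,"z":0,"rx":0,"ry":0,"rz":0},{"grip":1,"x":0,"y":0,"z":0,"rx":0,"ry":0,"rz":0},{"grip":1,"x":0,"y":0,"z":0,"rx":0,"ry":0,"rz":0}]' 60
python3 - <<'E'
from h import *
rel([.5123,.1528,.24])
c=read_camera("side");crop(c,150,80,250,200,"s6.png",5,1.8)
E
```

```text
time: 3.78
eef_pos: [0.5126, 0.1525, 0.242]
tcp_rot: [0.99, 0.144, 0.001, 0.0]
contact_force: [-2.1, 0.1, 5.9]
opening: 0.602
t 3.78 pos [0.5126 0.1525 0.242 ] yaw 16.56 tilt 0.17 F [-2.1  0.1  5.9] M [-0.09  0.38 -0.  ] op 0.602 rel mm [-0.2 -0.4  2. ]
```

View pics/s6.png

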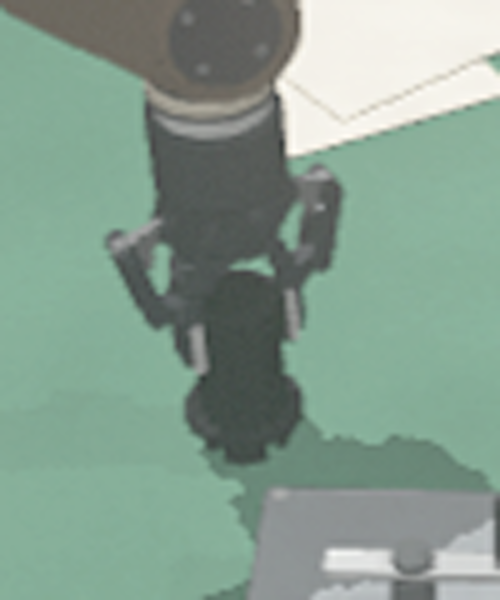

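Firm grip. Lift 140 mm, then carry by the relative displacement (39, -292.5) mm that both cameras agree on.

```bash
python3 -m jog '[{"grip":1,"x":0,"y":0,"z":-15,"rx":0,"ry":0,"rz":0},{"grip":1,"x":0,"y":0,"z":-30,"rx":0,"ry":0,"rz":0},{"grip":1,"x":0,"y":0,"z":-35,"rx":0,"ry":0,"rz":0},{"grip":1,"x":0,"y":0,"z":-30,"rx":0,"ry":0,"rz":0},{"grip":1,"x":0,"y":0,"z":-20,"rx":0,"ry":0,"rz":0},{"grip":1,"x":0,"y":0,"z":-10,"rx":0,"ry":0,"rz":0},{"grip":1,"x":0,"y":0,"z":0,"rx":0,"ry":0,"rz":0}]'
python3 -m jog '[{"grip":1,"x":-4,"y":24.5,"z":0,"rx":0,"ry":0,"rz":0},{"grip":1,"x":-6,"y":38,"z":0,"rx":0,"ry":0,"rz":0},{"grip":1,"x":-6,"y":38,"z":0,"rx":0,"ry":0,"rz":0},{"grip":1,"x":-6,"y":38,"z":0,"rx":0,"ry":0,"rz":0},{"grip":1,"x":-6,"y":38,"z":0,"rx":0,"ry":0,"rz":0},{"grip":1,"x":-6,"y":38,"z":0,"rx":0,"ry":0,"rz":0},{"grip":1,"x":-6,"y":38,"z":0,"rx":0,"ry":0,"rz":0},{"grip":1,"x":-6,"y":39,"z":0,"rx":0,"ry":0,"rz":0}]'
python3 -m jog '[{"grip":1,"x":0,"y":0,"z":0,"rx":0,"ry":0,"rz":0},{"grip":1,"x":0,"y":0,"z":0,"rx":0,"ry":0,"rz":0}]'
python3 - <<'E'
from h import *
rel([.5126+.039,.1525-.2925,.38])
c=read_camera("side");crop(c,180,110,290,260,"s7.png",4,1.5)
E
```

```text
time: 4.42
eef_pos: [0.5122, 0.1525, 0.3829]
tcp_rot: [0.99, 0.144, 0.003, 0.0]
contact_force: [0.1, -0.8, -1.4]
opening: 0.599
time: 5.08
eef_pos: [0.55, -0.1417, 0.3769]
tcp_rot: [0.99, 0.144, -0.002, -0.001]
contact_force: [1.4, 0.4, -1.9]
opening: 0.599
time: 5.25
eef_pos: [0.5503, -0.142, 0.377]
tcp_rot: [0.99, 0.142, -0.002, -0.001]
contact_force: [0.4, 0.4, -1.7]
opening: 0.602
t 5.25 pos [ 0.5503 -0.142   0.377 ] yaw 16.32 tilt 0.25 F [ 0.4  0.4 -1.7] M [ 0.02 -0.   -0.04] op 0.602 rel mm [ 1.8 -1.5 -3. ]
```

View pics/s7.png

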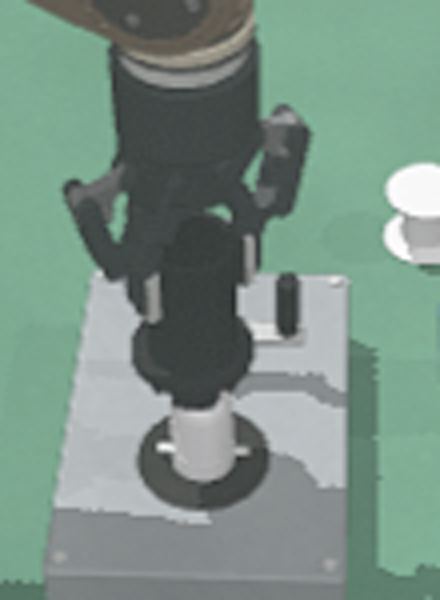

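Held tube centred roughly at column 228, slightly left of the spigot. Now turn +42° world (rz −42), so a notch should face the side camera when aligned.

```bash
python3 -m jog '[{"grip":1,"x":0,"y":0,"z":0,"rx":0,"ry":0,"rz":-7},{"grip":1,"x":0,"y":0,"z":0,"rx":0,"ry":0,"rz":-7},{"grip":1,"x":0,"y":0,"z":0,"rx":0,"ry":0,"rz":-7},{"grip":1,"x":0,"y":0,"z":0,"rx":0,"ry":0,"rz":-7},{"grip":1,"x":0,"y":0,"z":0,"rx":0,"ry":0,"rz":-7},{"grip":1,"x":0,"y":0,"z":0,"rx":0,"ry":0,"rz":-7},{"grip":1,"x":0,"y":0,"z":0,"rx":0,"ry":0,"rz":0},{"grip":1,"x":0,"y":0,"z":0,"rx":0,"ry":0,"rz":0}]'
python3 - <<'E'
from h import *
rel([.5126+.039,.1525-.2925,.38])
c=read_camera("side");crop(c,205,155,255,245,"s8.png",6,2)
X=np.array([.55,-.1414,0])
for z in(.06,.118,.138,.163): print(z,proj(c,X+[0,0,z]))
d=proj(c,X+[.01,0,.163])-proj(c,X+[0,0,.163]);print(d)
E
```

```text
time: 5.97
eef_pos: [0.5505, -0.1385, 0.3787]
tcp_rot: [0.873, 0.489, -0.0, -0.001]
contact_force: [0.7, -0.5, -2.2]
opening: 0.599
t 5.97 pos [ 0.5505 -0.1385  0.3787] yaw 58.48 tilt 0.11 F [ 0.7 -0.5 -2.2] M [-0.02  0.01 -0.02] op 0.599 rel mm [-0.7  1.7 -1.3]
0.06 [230.37993281 223.88175217]
0.118 [229.57527192 208.42137521]
0.138 [229.28248905 202.79598231]
0.163 [228.90464765 195.5363149 ]
[ 4.20520418 -0.73497064]
```

View pics/s8.png

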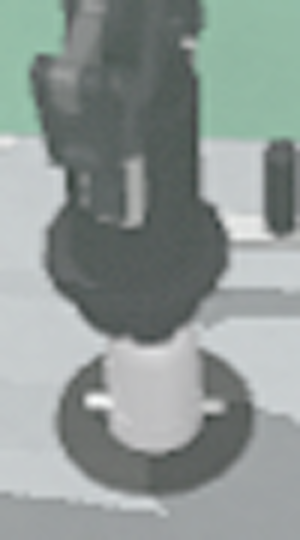

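```bash
python3 - <<'E'
from h import *
fs=[read_camera("side")["frame"].astype(float) for _ in range(3)]
f=np.mean(fs,0).max(2)[180:235,205:255]
g=np.clip((f-10)/80,0,1)**.7*255
cv2.imwrite("pics/s9.png",cv2.resize(g.astype(np.uint8),None,fx=10,fy=10,interpolation=cv2.INTER_CUBIC))
for r in (188,192,195,198,202): print(r,f[r-180,:].astype(int))
E
```

```text
188 [168 166 165 164 163 162 162 165 166 167 140  62  31  47  55  42  41  41
  42  42  36  78 114 101  59  31  33  34  33  33  33  33  32  43  94 141
 161 163 162 162 162 164 167 136  45  32  35  35  30  63]
192 [168 169 169 168 167 165 167 155 101  37  41  38  33  33  34  32  33  32
  40  43  61  89  83  54  31  33  33  33  34  33  34  33  32  33  34  33
  28  81 164 204 200 200 203 173  85  27  33  32  27  76]
195 [169 168 168 169 168 168 160 115  37  42  44  40  34  34  33  33  33  35
  33  34  33  34  34  34  34  34  33  34  33  33  33  34  33  34  36  36
  34  36  80 111 106 106 108 109 113 117 120 121 120 120]
198 [167 167 166 168 169 172 156  98  37  42  44  43  37  34  34  35  33  33
  34  34  35  34  34  34  32  33  33  34  34  33  32  32  32  35  36  36
  33  37 118 169 165 168 169 168 167 168 168 169 169 169]
202 [156 157 156 156 156 157 158 161 132  47  32  35  38  44  44  43  37  35
  34  34  35  35  35  33  34  34  34  34  34  36  36  36  36  35  35  30
  85 140 159 163 162 163 163 162 162 163 164 168 168 166]
```

View pics/s9.png

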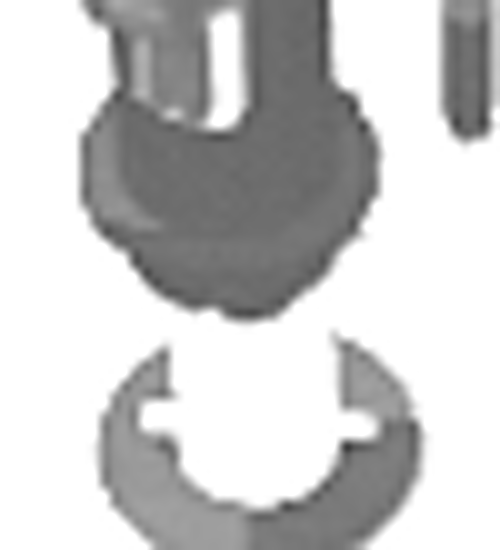

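The dark spigot bore behind the foot hides the front notch. Lift 35 mm for a clear look.

```bash
python3 -m jog '[{"grip":1,"x":0,"y":0,"z":-20,"rx":0,"ry":0,"rz":0},{"grip":1,"x":0,"y":0,"z":-15,"rx":0,"ry":0,"rz":0},{"grip":1,"x":0,"y":0,"z":0,"rx":0,"ry":0,"rz":0},{"grip":1,"x":0,"y":0,"z":0,"rx":0,"ry":0,"rz":0}]'
python3 - <<'E'
from h import *
rel([.5126+.039,.1525-.2925,.38])
f=np.mean([read_camera("side")["frame"].astype(float) for _ in range(3)],0).max(2)[160:235,205:255]
g=np.clip((f-10)/120,0,1)**.7*255
cv2.imwrite("pics/s10.png",cv2.resize(g.astype(np.uint8),None,fx=8,fy=8,interpolation=cv2.INTER_CUBIC))
E
```

```text
time: 6.5
eef_pos: [0.5509, -0.1402, 0.4157]
tcp_rot: [0.872, 0.489, 0.001, 0.001]
contact_force: [-0.2, 0.2, -1.2]
opening: 0.601
t 6.5 pos [ 0.5509 -0.1402  0.4157] yaw 58.51 tilt 0.14 F [-0.2  0.2 -1.2] M [-0.02  0.02 -0.03] op 0.601 rel mm [ 0.5  0.4 35.7]
```

View pics/s10.png

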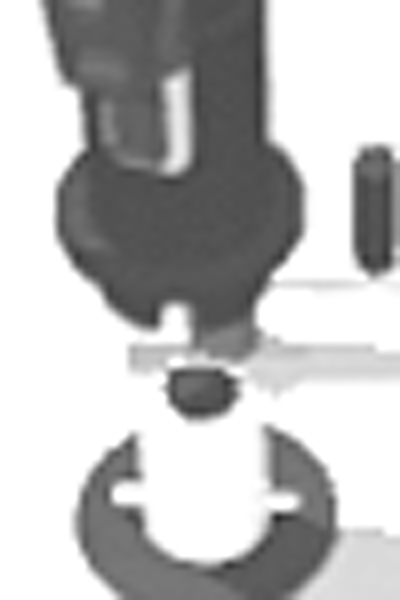

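Clear: the front notch is at crop x≈177, with the flange centre at x≈180, so the notch faces the camera nearly dead on, and the pins are at (125,492) and (285,500). Measuring lateral offset and angle precisely.

```bash
python3 - <<'E'
from h import *
c=read_camera("side")
f=np.mean([read_camera("side")["frame"].astype(float) for _ in range(3)],0).max(2)
def edges(r,u0,u1,th=100):
    a=f[r,u0:u1]; s=np.where((a[:-1]<th)!=(a[1:]<th))[0]
    return [round(u0+i+(th-a[i])/(a[i+1]-a[i]),2) for i in s]
for r in range(178,203): print(r,edges(r,205,250))
print("spig");
for r in range(211,234,2): print(r,edges(r,210,250,110))
for X in([.55,-.1414],[.5513,-.1396]):
  for z in(.09,.1737,.1987): print(X,z,proj(c,X+[z]))
o,_=ray(c,0,0);print("cam",o,"az",np.degrees(np.arctan2(o[1]+.14,o[0]-.551)))
c=read_camera("top");crop(c,215,165,315,250,"t5.png",7,1.3)
E
```

```text
178 [np.float64(214.58), np.float64(226.21), np.float64(227.45), np.float64(239.09)]
179 [np.float64(213.83), np.float64(226.13), np.float64(227.42), np.float64(240.27)]
180 [np.float64(213.12), np.float64(225.71), np.float64(227.17), np.float64(240.74), np.float64(248.43)]
181 [np.float64(212.38), np.float64(225.4), np.float64(226.71), np.float64(241.63), np.float64(248.41)]
182 [np.float64(211.59), np.float64(241.91), np.float64(248.4)]
183 [np.float64(211.25), np.float64(242.57), np.float64(248.39)]
184 [np.float64(211.18), np.float64(242.56), np.float64(248.39)]
185 [np.float64(211.11), np.float64(242.54), np.float64(248.39)]
186 [np.float64(211.09), np.float64(242.54), np.float64(248.38)]
187 [np.float64(210.92), np.float64(242.54), np.float64(248.39)]
188 [np.float64(210.78), np.float64(242.56), np.float64(248.38)]
189 [np.float64(211.1), np.float64(242.5), np.float64(248.37)]
190 [np.float64(211.36), np.float64(241.84), np.float64(248.36)]
191 [np.float64(211.79), np.float64(241.11), np.float64(248.61)]
192 [np.float64(212.39), np.float64(240.43), np.float64(248.82)]
193 [np.f
[... 1052 characters left out ...]
0.82), np.float64(246.89)]
225 [np.float64(213.47), np.float64(223.14), np.float64(237.07), np.float64(246.91)]
227 [np.float64(213.86), np.float64(223.96), np.float64(236.16)]
229 [np.float64(214.62), np.float64(226.7), np.float64(233.45)]
231 [np.float64(215.75)]
233 [np.float64(217.76), np.float64(244.0), np.float64(244.0)]
[0.55, -0.1414] 0.09 [229.97170383 216.03823209]
[0.55, -0.1414] 0.1737 [228.7387407  192.34865648]
[0.55, -0.1414] 0.1987 [228.34087654 184.70428097]
[0.5513, -0.1396] 0.09 [230.34243064 215.40043043]
[0.5513, -0.1396] 0.1737 [229.1338135  191.70780648]
[0.5513, -0.1396] 0.1987 [228.74384999 184.06331882]
cam [ 0.43971137 -0.80670337  0.87304467] az -99.47665370194704
```

View pics/t5.png

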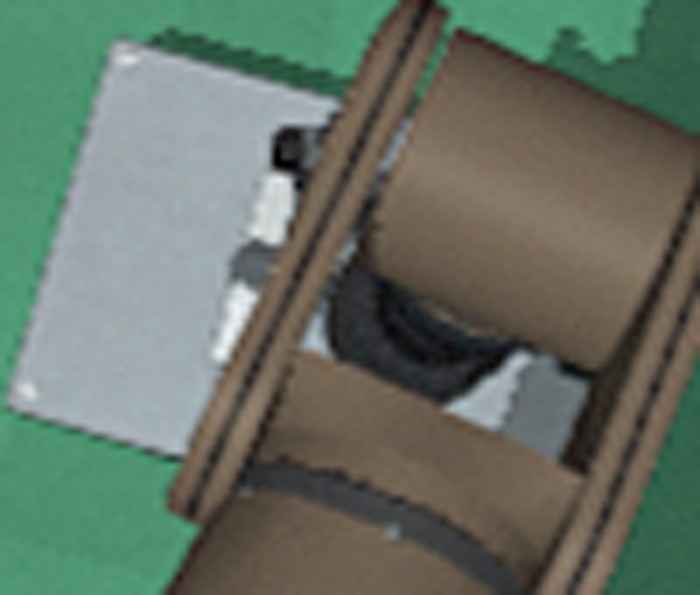

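```bash
python3 - <<'E'
from h import *
f=np.mean([read_camera("top")["frame"].astype(float) for _ in range(4)],0).max(2)[200:225,255:295]
c=read_camera("top")
g=np.clip((f-5)/90,0,1)**.6*255
cv2.imwrite("pics/t6.png",cv2.resize(g.astype(np.uint8),None,fx=16,fy=16,interpolation=cv2.INTER_CUBIC))
for z in(.06,.1737,.2017): 
    p=proj(c,[.5525,-.1380,z]);q=proj(c,[.5525-.036,-.138,z]);print(z,p,q,((p-[255,200])+.5)*16-.5)
E
```

```text
0.06 [273.75929929 210.10210682] [273.79267916 221.37196757] [307.64878868 169.13370906]
0.1737 [276.48968771 206.95573714] [276.54062317 219.48729567] [351.33500336 118.79179423]
0.2017 [277.25929663 206.06887644] [277.31568812 218.95571892] [363.64874612 104.60202306]
```

View pics/t6.png

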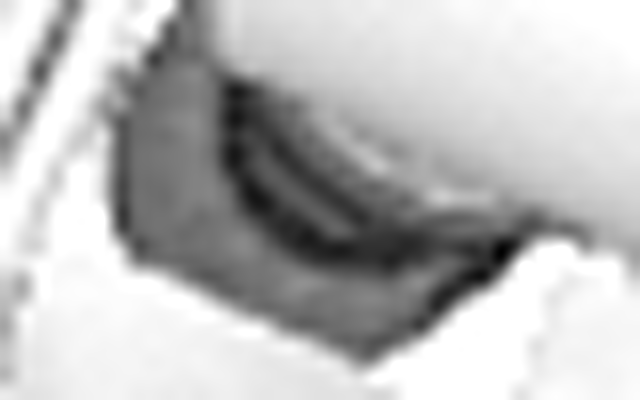

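The top view puts the tube about 1 mm off in −x; the side view says −3 mm along its right. The notch faces azimuth −103.8° against the required −106.5°. I'll apply a shift of about (+2.3, +0.5) mm and a turn of −2.5°, then lower to just above the spigot.

```bash
python3 -m jog '[{"grip":1,"x":1.6,"y":1.7,"z":0,"rx":0,"ry":0,"rz":2.5},{"grip":1,"x":0,"y":0,"z":15,"rx":0,"ry":0,"rz":0},{"grip":1,"x":0,"y":0,"z":20,"rx":0,"ry":0,"rz":0},{"grip":1,"x":0,"y":0,"z":12,"rx":0,"ry":0,"rz":0},{"grip":1,"x":0,"y":0,"z":0,"rx":0,"ry":0,"rz":0},{"grip":1,"x":0,"y":0,"z":0,"rx":0,"ry":0,"rz":0}]'
python3 - <<'E'
from h import *
rel([.553,-.1397,.302])
c=read_camera("side")
f=np.mean([read_camera("side")["frame"].astype(float) for _ in range(3)],0).max(2)
g=np.clip((f[175:240,205:255]-10)/120,0,1)**.7*255
cv2.imwrite("pics/s11.png",cv2.resize(g.astype(np.uint8),None,fx=8,fy=8,interpolation=cv2.INTER_CUBIC))
def edges(r,u0,u1,th=100):
    a=f[r,u0:u1]; s=np.where((a[:-1]<th)!=(a[1:]<th))[0]
    return [float(round(u0+i+(th-a[i])/(a[i+1]-a[i]),2)) for i in s]
for r in range(194,214): print(r,edges(r,205,250))
for z in(.06,.125,.15): print(z,proj(c,[.55,-.1414,z]))
E
```

```text
time: 7.65
eef_pos: [0.5529, -0.1396, 0.3669]
tcp_rot: [0.883, 0.47, -0.001, -0.001]
contact_force: [0.5, -1.5, -1.3]
opening: 0.605
t 7.65 pos [ 0.5529 -0.1396  0.3669] yaw 56.05 tilt 0.13 F [ 0.5 -1.5 -1.3] M [-0.02 -0.06  0.02] op 0.605 rel mm [ 0.   0.3 64.9]
194 [215.14, 227.34, 228.85, 242.83]
195 [214.48, 227.55, 228.15, 244.7]
196 [214.16, 244.87]
197 [213.98, 244.37]
198 [213.97, 244.4]
199 [213.63, 244.39]
200 [213.49, 244.21]
201 [213.52, 243.97]
202 [213.64, 244.04]
203 [214.18, 244.81]
204 [214.58, 244.04]
205 [215.25, 243.59]
206 [215.66, 242.98]
207 [216.75, 242.15]
208 [217.89, 240.37]
209 [219.07, 239.56]
210 [219.59, 238.69]
211 [220.28, 238.09]
212 [221.45, 237.41]
213 [222.52, 226.58, 231.02, 235.57, 237.38, 239.03]
0.06 [230.37993281 223.88175217]
0.125 [229.47373192 206.4704332 ]
0.15 [229.10280772 199.34366949]
```

View pics/s11.png

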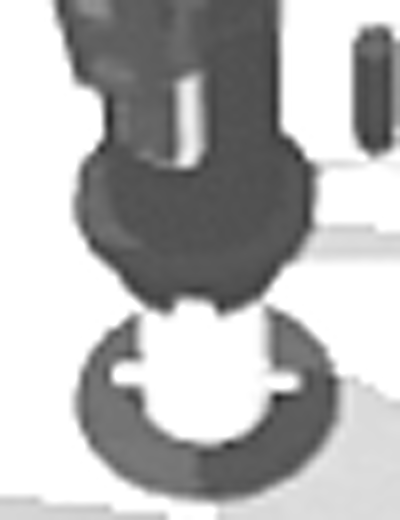

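Now centred: flange column 228.9 against 228.9 expected. Lower onto the spigot, checking force.

```bash
python3 -m jog '[{"grip":1,"x":0,"y":0,"z":5,"rx":0,"ry":0,"rz":0},{"grip":1,"x":0,"y":0,"z":5,"rx":0,"ry":0,"rz":0},{"grip":1,"x":0,"y":0,"z":5,"rx":0,"ry":0,"rz":0},{"grip":1,"x":0,"y":0,"z":5,"rx":0,"ry":0,"rz":0},{"grip":1,"x":0,"y":0,"z":0,"rx":0,"ry":0,"rz":0}]'
python3 -c "
from h import *
rel([.553,-.1397,.302])"
```

```text
time: 8.27
eef_pos: [0.5527, -0.1395, 0.3459]
tcp_rot: [0.883, 0.47, -0.001, -0.001]
contact_force: [0.5, 1.0, -1.7]
opening: 0.601
t 8.27 pos [ 0.5527 -0.1395  0.3459] yaw 56.04 tilt 0.14 F [ 0.5  1.  -1.7] M [ 0.03 -0.15  0.02] op 0.601 rel mm [ 0.   0.5 43.9]
```

```bash
python3 -m jog '[{"grip":1,"x":0,"y":0,"z":5,"rx":0,"ry":0,"rz":0},{"grip":1,"x":0,"y":0,"z":5,"rx":0,"ry":0,"rz":0},{"grip":1,"x":0,"y":0,"z":5,"rx":0,"ry":0,"rz":0},{"grip":1,"x":0,"y":0,"z":5,"rx":0,"ry":0,"rz":0},{"grip":1,"x":0,"y":0,"z":5,"rx":0,"ry":0,"rz":0},{"grip":1,"x":0,"y":0,"z":0,"rx":0,"ry":0,"rz":0}]'
python3 -c "
from h import *
rel([.553,-.1397,.302])
c=read_camera('side');crop(c,200,160,260,250,'s12.png',6,1.8)"
```

```text
time: 8.77
eef_pos: [0.5526, -0.1395, 0.3211]
tcp_rot: [0.883, 0.47, -0.001, -0.001]
contact_force: [0.7, -0.0, -3.1]
opening: 0.6
t 8.77 pos [ 0.5526 -0.1395  0.3211] yaw 56.04 tilt 0.14 F [ 0.7 -0.  -3.1] M [ 0.02 -0.08 -0.01] op 0.6 rel mm [ 0.   0.5 19.1]
```

View pics/s12.png

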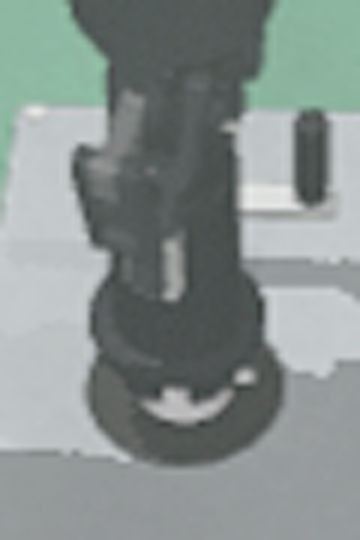

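It slides freely over the spigot; the front notch is visible at (175,395) in the crop. Continue gently.

```bash
python3 -m jog '[{"grip":1,"x":0,"y":0,"z":3,"rx":0,"ry":0,"rz":0},{"grip":1,"x":0,"y":0,"z":3,"rx":0,"ry":0,"rz":0},{"grip":1,"x":0,"y":0,"z":2,"rx":0,"ry":0,"rz":0},{"grip":1,"x":0,"y":0,"z":2,"rx":0,"ry":0,"rz":0},{"grip":1,"x":0,"y":0,"z":1,"rx":0,"ry":0,"rz":0},{"grip":1,"x":0,"y":0,"z":0,"rx":0,"ry":0,"rz":0}]'
python3 -c "
from h import *
rel([.553,-.1397,.302])"
```

```text
time: 9.32
eef_pos: [0.5529, -0.1396, 0.3114]
tcp_rot: [0.883, 0.47, -0.0, -0.0]
contact_force: [0.2, -0.4, -1.9]
opening: 0.595
t 9.32 pos [ 0.5529 -0.1396  0.3114] yaw 56.05 tilt 0.03 F [ 0.2 -0.4 -1.9] M [-0.01  0.01 -0.07] op 0.595 rel mm [-0.1  0.1  9.4]
```

```bash
python3 -m jog '[{"grip":1,"x":0,"y":0,"z":2,"rx":0,"ry":0,"rz":0},{"grip":1,"x":0,"y":0,"z":2,"rx":0,"ry":0,"rz":0},{"grip":1,"x":0,"y":0,"z":2,"rx":0,"ry":0,"rz":0},{"grip":1,"x":0,"y":0,"z":0,"rx":0,"ry":0,"rz":0}]'
python3 -c "
from h import *
rel([.553,-.1397,.302])"
```

```text
time: 9.65
eef_pos: [0.5528, -0.1396, 0.3051]
tcp_rot: [0.883, 0.47, -0.0, -0.0]
contact_force: [0.7, 0.3, -2.6]
opening: 0.599
t 9.65 pos [ 0.5528 -0.1396  0.3051] yaw 56.05 tilt 0.06 F [ 0.7  0.3 -2.6] M [-0.02  0.05 -0.02] op 0.599 rel mm [-0.   0.2  3.1]
```

```bash
python3 -m jog '[{"grip":1,"x":0,"y":0,"z":1.5,"rx":0,"ry":0,"rz":0},{"grip":1,"x":0,"y":0,"z":1.5,"rx":0,"ry":0,"rz":0},{"grip":1,"x":0,"y":0,"z":1,"rx":0,"ry":0,"rz":0},{"grip":1,"x":0,"y":0,"z":1,"rx":0,"ry":0,"rz":0},{"grip":1,"x":0,"y":0,"z":0,"rx":0,"ry":0,"rz":0}]'
python3 -c "
from h import *
rel([.553,-.1397,.302])
c=read_camera('side');crop(c,200,160,260,250,'s13.png',6,1.8)"
```

```text
time: 10.07
eef_pos: [0.5533, -0.1398, 0.3021]
tcp_rot: [0.883, 0.47, 0.0, 0.0]
contact_force: [-0.9, 0.3, 4.4]
opening: 0.602
t 10.07 pos [ 0.5533 -0.1398  0.3021] yaw 56.06 tilt 0.03 F [-0.9  0.3  4.4] M [0.18 0.44 0.02] op 0.602 rel mm [-0.1 -0.3  0.1]
```

View pics/s13.png

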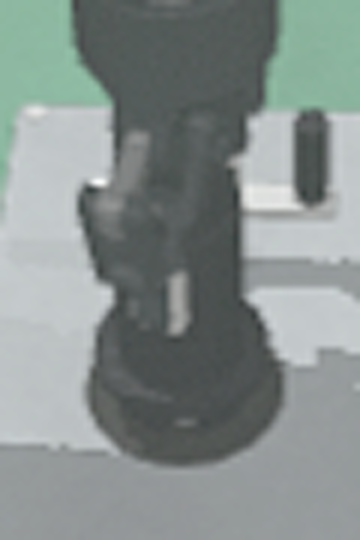

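Contact (4.4 N) comes exactly at the home height of 0.302. Release and rise.

```bash
python3 -m jog '[{"grip":0,"x":0,"y":0,"z":0,"rx":0,"ry":0,"rz":0},{"grip":0,"x":0,"y":0,"z":0,"rx":0,"ry":0,"rz":0},{"grip":0,"x":0,"y":0,"z":0,"rx":0,"ry":0,"rz":0},{"grip":0,"x":0,"y":0,"z":0,"rx":0,"ry":0,"rz":0},{"grip":0,"x":0,"y":0,"z":0,"rx":0,"ry":0,"rz":0}]'
python3 -m jog '[{"grip":0,"x":0,"y":0,"z":-10,"rx":0,"ry":0,"rz":0},{"grip":0,"x":0,"y":0,"z":-25,"rx":0,"ry":0,"rz":0},{"grip":0,"x":0,"y":0,"z":-30,"rx":0,"ry":0,"rz":0},{"grip":0,"x":0,"y":0,"z":-25,"rx":0,"ry":0,"rz":0},{"grip":0,"x":0,"y":0,"z":-10,"rx":0,"ry":0,"rz":0},{"grip":0,"x":0,"y":0,"z":0,"rx":0,"ry":0,"rz":0}]'
python3 -c "
from h import *
rel([.553,-.1397,.302])
c=read_camera('side');crop(c,190,110,280,270,'s14.png',3.7 and 4,1.5)
print(proj(c,[.55,-.1414,.17]),proj(c,[.55,-.1414,.085]))"
```

```text
time: 10.53
eef_pos: [0.553, -0.1396, 0.3004]
tcp_rot: [0.883, 0.47, -0.0, -0.0]
contact_force: [-0.7, 0.8, -0.1]
opening: 1.0
time: 11.03
eef_pos: [0.5536, -0.1398, 0.405]
tcp_rot: [0.883, 0.47, 0.002, 0.003]
contact_force: [0.2, -0.3, 0.6]
opening: 1.003
t 11.03 pos [ 0.5536 -0.1398  0.405 ] yaw 56.05 tilt 0.44 F [ 0.2 -0.3  0.6] M [-0.01 -0.01 -0.03] op 1.003 rel mm [ -0.4  -1.4 103. ]
[228.79640113 193.4565169 ] [230.04090203 217.36777385]
```

View pics/s14.png

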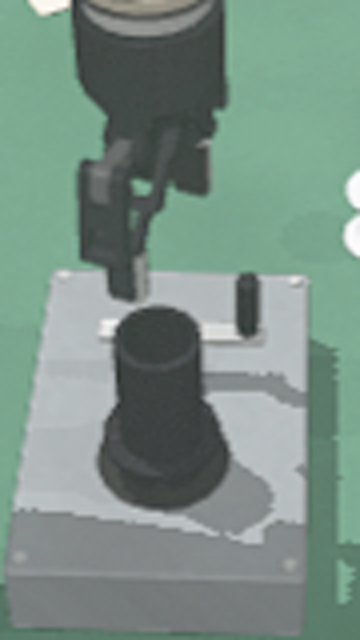

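Sleeve top at px (228.8,193.3), against (228.8,193.5) predicted for fully home. Next the clamp: pre-close to a cage of about 25 mm, move over the handle, and look.

```bash
python3 -m jog '[{"grip":0.7,"x":29,"y":7,"z":0,"rx":0,"ry":0,"rz":0},{"grip":0.7,"x":29,"y":7,"z":0,"rx":0,"ry":0,"rz":0},{"grip":0.7,"x":29,"y":7.5,"z":0,"rx":0,"ry":0,"rz":0},{"grip":0.7,"x":0,"y":0,"z":20,"rx":0,"ry":0,"rz":0},{"grip":0.7,"x":0,"y":0,"z":20,"rx":0,"ry":0,"rz":0},{"grip":0.7,"x":0,"y":0,"z":20,"rx":0,"ry":0,"rz":0},{"grip":0.7,"x":0,"y":0,"z":10,"rx":0,"ry":0,"rz":0},{"grip":0.7,"x":0,"y":0,"z":0,"rx":0,"ry":0,"rz":0}]'
python3 -c "
from h import *
rel([.620,-.080,.285])
c=read_camera('side');crop(c,190,100,290,250,'s15.png',4,1.6)
c=read_camera('top');crop(c,215,150,315,250,'t15.png',5,1.6)"
```

```text
time: 11.75
eef_pos: [0.6179, -0.0791, 0.3249]
tcp_rot: [0.883, 0.47, -0.004, -0.004]
contact_force: [0.5, -0.4, -1.2]
opening: 0.299
t 11.75 pos [ 0.6179 -0.0791  0.3249] yaw 56.05 tilt 0.58 F [ 0.5 -0.4 -1.2] M [ 0.04 -0.   -0.03] op 0.299 rel mm [ 0.5  2.6 39.9]
```

View pics/s15.png

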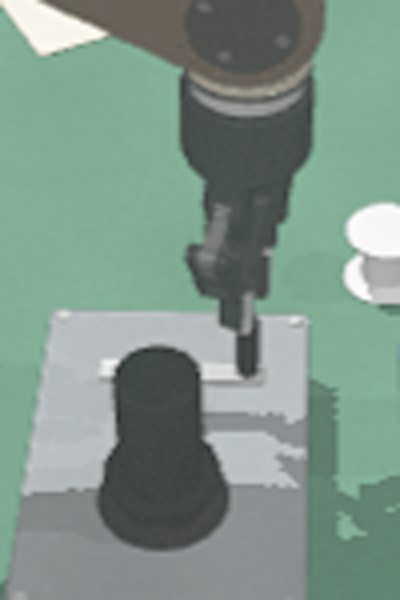

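View pics/t15.png

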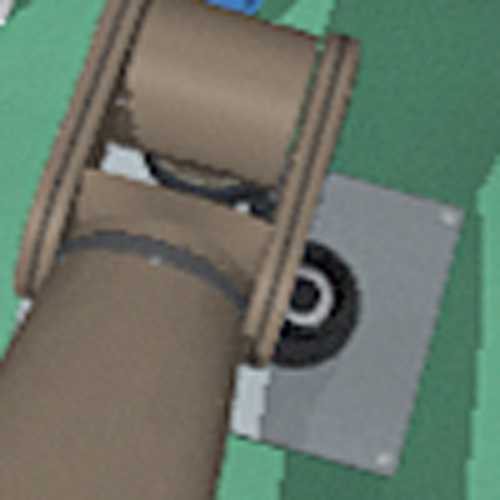

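Finger pair lines up with the handle (crop x≈249 against 250). Descend cautiously.

```bash
python3 -m jog '[{"grip":0.7,"x":0.5,"y":1.5,"z":5,"rx":0,"ry":0,"rz":0},{"grip":0.7,"x":0,"y":0,"z":5,"rx":0,"ry":0,"rz":0},{"grip":0.7,"x":0,"y":0,"z":5,"rx":0,"ry":0,"rz":0},{"grip":0.7,"x":0,"y":0,"z":0,"rx":0,"ry":0,"rz":0}]'
python3 -c "
from h import *
rel([.620,-.080,.285])
c=read_camera('side');crop(c,220,140,280,210,'s16.png',8,2)"
```

```text
time: 12.18
eef_pos: [0.6207, -0.0799, 0.3149]
tcp_rot: [0.883, 0.47, -0.0, -0.0]
contact_force: [-1.6, 0.4, 0.3]
opening: 0.298
t 12.18 pos [ 0.6207 -0.0799  0.3149] yaw 56.04 tilt 0.07 F [-1.6  0.4  0.3] M [-0.02  0.02 -0.01] op 0.298 rel mm [-0.4 -0.5 29.9]
```

View pics/s16.png

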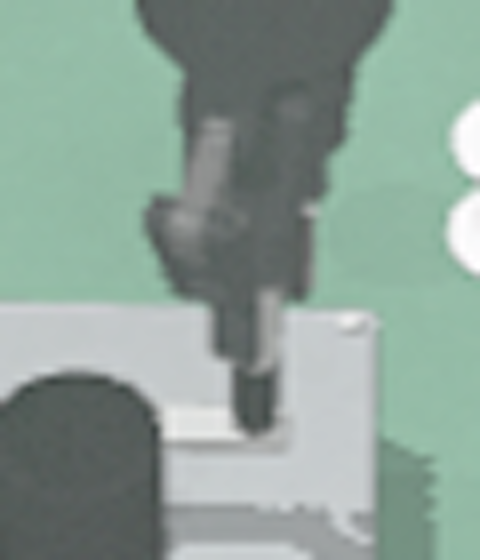

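```bash
python3 -m jog '[{"grip":0.7,"x":0,"y":0,"z":3,"rx":0,"ry":0,"rz":0},{"grip":0.7,"x":0,"y":0,"z":3,"rx":0,"ry":0,"rz":0},{"grip":0.7,"x":0,"y":0,"z":3,"rx":0,"ry":0,"rz":0},{"grip":0.7,"x":0,"y":0,"z":0,"rx":0,"ry":0,"rz":0}]'
python3 -c "
from h import *
rel([.620,-.080,.285])"
```

```text
time: 12.57
eef_pos: [0.6207, -0.0798, 0.3058]
tcp_rot: [0.883, 0.47, -0.001, -0.0]
contact_force: [-0.1, -0.1, -0.8]
opening: 0.299
t 12.57 pos [ 0.6207 -0.0798  0.3058] yaw 56.05 tilt 0.08 F [-0.1 -0.1 -0.8] M [-0.01  0.05  0.02] op 0.299 rel mm [-0.5 -0.5 20.8]
```

```bash
python3 -m jog '[{"grip":0.7,"x":0,"y":0,"z":5,"rx":0,"ry":0,"rz":0},{"grip":0.7,"x":0,"y":0,"z":5,"rx":0,"ry":0,"rz":0},{"grip":0.7,"x":0,"y":0,"z":5,"rx":0,"ry":0,"rz":0},{"grip":0.7,"x":0,"y":0,"z":3,"rx":0,"ry":0,"rz":0},{"grip":0.7,"x":0,"y":0,"z":0,"rx":0,"ry":0,"rz":0}]'
python3 -c "
from h import *
rel([.620,-.080,.285])
c=read_camera('side');crop(c,220,140,280,210,'s17.png',8,2)"
```

```text
time: 12.98
eef_pos: [0.6206, -0.0798, 0.2873]
tcp_rot: [0.883, 0.47, -0.001, -0.001]
contact_force: [-0.5, -0.1, -0.2]
opening: 0.301
t 12.98 pos [ 0.6206 -0.0798  0.2873] yaw 56.05 tilt 0.13 F [-0.5 -0.1 -0.2] M [-0.02 -0.    0.02] op 0.301 rel mm [-0.5 -0.4  2.3]
```

View pics/s17.png

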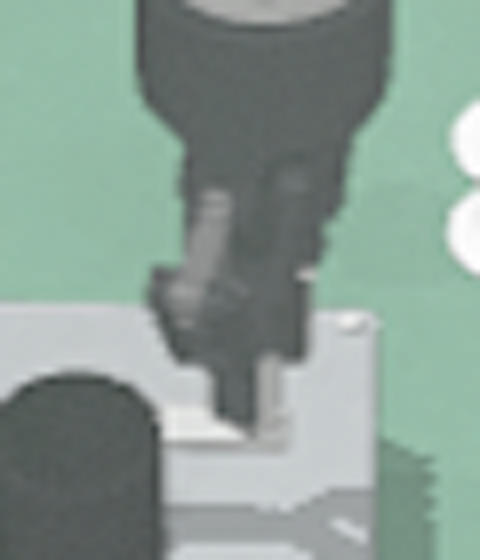

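The handle is caged without contact. Start the arc.

```bash
python3 -m jog '[{"grip":0.7,"x":6.1,"y":-2.3,"z":0,"rx":0,"ry":0,"rz":-7},{"grip":0.7,"x":6.1,"y":-2.4,"z":0,"rx":0,"ry":0,"rz":-7},{"grip":0.7,"x":6.0,"y":-2.5,"z":0,"rx":0,"ry":0,"rz":-7},{"grip":0.7,"x":6.0,"y":-2.5,"z":0,"rx":0,"ry":0,"rz":-7},{"grip":0.7,"x":0,"y":0,"z":0,"rx":0,"ry":0,"rz":0}]'
python3 -c "
from h import *
a=np.radians(-16+30);rel([.573+.05*np.cos(a),-.0674+.05*np.sin(a),.285])"
```

```text
time: 13.45
eef_pos: [0.6216, -0.0535, 0.2888]
tcp_rot: [0.742, 0.671, 0.0, 0.0]
contact_force: [0.3, 0.3, -0.7]
opening: 0.296
t 13.45 pos [ 0.6216 -0.0535  0.2888] yaw 84.22 tilt 0.01 F [ 0.3  0.3 -0.7] M [ 0.   -0.01 -0.01] op 0.296 rel mm [-1.8  0.   3.8]
```

```bash
python3 -m jog '[{"grip":0.7,"x":6.0,"y":-2.6,"z":0,"rx":0,"ry":0,"rz":-7},{"grip":0.7,"x":6.0,"y":-2.6,"z":0,"rx":0,"ry":0,"rz":-7},{"grip":0.7,"x":5.9,"y":-2.7,"z":0,"rx":0,"ry":0,"rz":-7},{"grip":0.7,"x":5.9,"y":-2.8,"z":0,"rx":0,"ry":0,"rz":-7},{"grip":0.7,"x":0,"y":0,"z":0,"rx":0,"ry":0,"rz":0}]'
python3 -c "
from h import *
a=np.radians(-16+60);rel([.573+.05*np.cos(a),-.0674+.05*np.sin(a),.285])
c=read_camera('side');crop(c,190,100,290,250,'s18.png',4,1.6)"
```

```text
time: 13.87
eef_pos: [0.6091, -0.0312, 0.2891]
tcp_rot: [0.559, 0.829, 0.0, 0.0]
contact_force: [-0.7, 0.2, 0.5]
opening: 0.297
t 13.87 pos [ 0.6091 -0.0312  0.2891] yaw 112.03 tilt 0.04 F [-0.7  0.2  0.5] M [-0.01 -0.01 -0.01] op 0.297 rel mm [-1.3 -0.7  4.1]
```

View pics/s18.png

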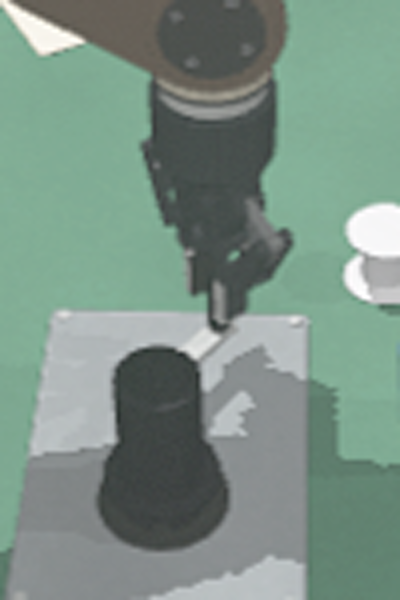

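The bar follows (now roughly 60° round). Finish the swing with a slight overtravel.

```bash
python3 -m jog '[{"grip":0.7,"x":5.9,"y":-2.8,"z":0,"rx":0,"ry":0,"rz":-7},{"grip":0.7,"x":5.9,"y":-2.8,"z":0,"rx":0,"ry":0,"rz":-7},{"grip":0.7,"x":5.8,"y":-2.9,"z":0,"rx":0,"ry":0,"rz":-7},{"grip":0.7,"x":5.8,"y":-2.9,"z":0,"rx":0,"ry":0,"rz":-7},{"grip":0.7,"x":3,"y":-1.5,"z":0,"rx":0,"ry":0,"rz":0},{"grip":0.7,"x":0,"y":0,"z":0,"rx":0,"ry":0,"rz":0}]'
python3 -c "
from h import *
a=np.radians(74.4);rel([.573+.05*np.cos(a),-.0674+.05*np.sin(a),.285]);print(get_state()['qpos'][5])"
```

```text
time: 14.42
eef_pos: [0.584, -0.0174, 0.2891]
tcp_rot: [0.345, 0.939, 0.0, 0.0]
contact_force: [0.4, 0.6, -0.5]
opening: 0.299
t 14.42 pos [ 0.584  -0.0174  0.2891] yaw 139.69 tilt 0.02 F [ 0.4  0.6 -0.5] M [-0.01 -0.02 -0.01] op 0.299 rel mm [-3.1  0.2  4.1]
-2.641487334919812
```

```bash
python3 -m jog '[{"grip":0.7,"x":2,"y":-1,"z":0,"rx":0,"ry":0,"rz":0},{"grip":0.7,"x":1.5,"y":-0.8,"z":0,"rx":0,"ry":0,"rz":0},{"grip":0.7,"x":0,"y":0,"z":0,"rx":0,"ry":0,"rz":0}]'
python3 -c "
from h import *
a=np.radians(74.4);rel([.573+.05*np.cos(a),-.0674+.05*np.sin(a),.285])"
python3 -m jog '[{"grip":0.7,"x":1.5,"y":-0.8,"z":0,"rx":0,"ry":0,"rz":0},{"grip":0.7,"x":0,"y":0,"z":0,"rx":0,"ry":0,"rz":0}]'
python3 -c "
from h import *
a=np.radians(74.4);rel([.573+.05*np.cos(a),-.0674+.05*np.sin(a),.285])
c=read_camera('side');crop(c,190,100,290,250,'s19.png',4,1.6)"
```

```text
time: 14.67
eef_pos: [0.5803, -0.0166, 0.2889]
tcp_rot: [0.343, 0.939, -0.0, 0.0]
contact_force: [0.7, -1.0, -0.3]
opening: 0.304
t 14.67 pos [ 0.5803 -0.0166  0.2889] yaw 139.93 tilt 0.02 F [ 0.7 -1.  -0.3] M [-0.03 -0.14 -0.01] op 0.304 rel mm [-6.4  1.9  3.9]
time: 14.83
eef_pos: [0.5787, -0.0162, 0.2889]
tcp_rot: [0.342, 0.94, 0.0, 0.001]
contact_force: [1.4, -1.1, 0.5]
opening: 0.301
t 14.83 pos [ 0.5787 -0.0162  0.2889] yaw 140.0 tilt 0.07 F [ 1.4 -1.1  0.5] M [-0.11 -0.35  0.03] op 0.301 rel mm [-7.9  2.6  3.9]
```

View pics/s19.png

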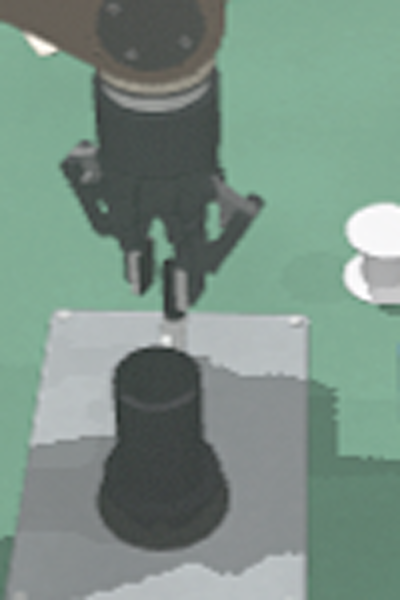

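Contact is beginning (moment rising). Press on a little until it clearly stops.

```bash
python3 -m jog '[{"grip":0.7,"x":1.5,"y":-0.7,"z":0,"rx":0,"ry":0,"rz":0},{"grip":0.7,"x":1.5,"y":-0.7,"z":0,"rx":0,"ry":0,"rz":0},{"grip":0.7,"x":0,"y":0,"z":0,"rx":0,"ry":0,"rz":0}]'
python3 -c "
from h import *
a=np.radians(74.4);rel([.573+.05*np.cos(a),-.0674+.05*np.sin(a),.285])
c=read_camera('side');crop(c,190,100,290,250,'s20.png',4,1.6)"
```

```text
time: 15.13
eef_pos: [0.5768, -0.0159, 0.2892]
tcp_rot: [0.342, 0.94, 0.0, 0.005]
contact_force: [10.6, -3.4, -5.6]
opening: 0.299
t 15.13 pos [ 0.5768 -0.0159  0.2892] yaw 140.02 tilt 0.59 F [10.6 -3.4 -5.6] M [-0.43 -1.7   0.02] op 0.299 rel mm [-9.5  3.6  4.3]
```

View pics/s20.png

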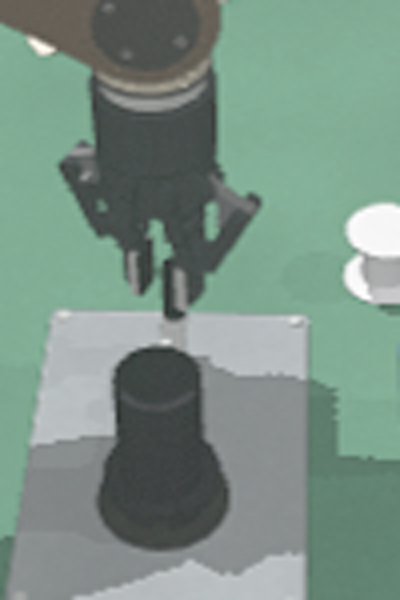

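The stop is reached (11 N). Back off 5 mm, lift clear and check.

```bash
python3 -m jog '[{"grip":0.7,"x":-2.5,"y":1.2,"z":0,"rx":0,"ry":0,"rz":0},{"grip":0.7,"x":-2.5,"y":1.2,"z":0,"rx":0,"ry":0,"rz":0},{"grip":0.7,"x":0,"y":0,"z":0,"rx":0,"ry":0,"rz":0},{"grip":0.7,"x":0,"y":0,"z":-10,"rx":0,"ry":0,"rz":0},{"grip":0.7,"x":0,"y":0,"z":-30,"rx":0,"ry":0,"rz":0},{"grip":0.7,"x":0,"y":0,"z":-35,"rx":0,"ry":0,"rz":0},{"grip":0.7,"x":0,"y":0,"z":-35,"rx":0,"ry":0,"rz":0},{"grip":0.7,"x":0,"y":0,"z":0,"rx":0,"ry":0,"rz":0}]'
python3 -m jog '[{"grip":0.7,"x":-20,"y":-20,"z":0,"rx":0,"ry":0,"rz":0},{"grip":0.7,"x":-25,"y":-25,"z":0,"rx":0,"ry":0,"rz":0},{"grip":0.7,"x":-25,"y":-25,"z":0,"rx":0,"ry":0,"rz":0},{"grip":0.7,"x":-25,"y":-25,"z":0,"rx":0,"ry":0,"rz":0},{"grip":0.7,"x":-25,"y":-25,"z":0,"rx":0,"ry":0,"rz":0},{"grip":0.7,"x":-20,"y":-20,"z":0,"rx":0,"ry":0,"rz":0},{"grip":0.7,"x":0,"y":0,"z":0,"rx":0,"ry":0,"rz":0},{"grip":0.7,"x":0,"y":0,"z":0,"rx":0,"ry":0,"rz":0}]'
python3 -c "
from h import *
rel([0,0,0])
c=read_camera('side');crop(c,160,110,300,250,'s21.png',4,1.6)
c=read_camera('top');crop(c,185,120,315,250,'t21.png',4,1.6)"
```

```text
time: 15.85
eef_pos: [0.582, -0.0166, 0.4086]
tcp_rot: [0.341, 0.94, 0.001, 0.007]
contact_force: [1.5, -0.4, 0.7]
opening: 0.3
time: 16.52
eef_pos: [0.6098, -0.1859, 0.3987]
tcp_rot: [0.363, 0.931, -0.016, -0.001]
contact_force: [1.0, 0.3, -0.3]
opening: 0.306
t 16.52 pos [ 0.6098 -0.1859  0.3987] yaw 137.38 tilt 1.8 F [ 1.   0.3 -0.3] M [ 0.02 -0.01 -0.05] op 0.306 rel mm [ 578.2 -264.1  401.7]
```

View pics/s21.png

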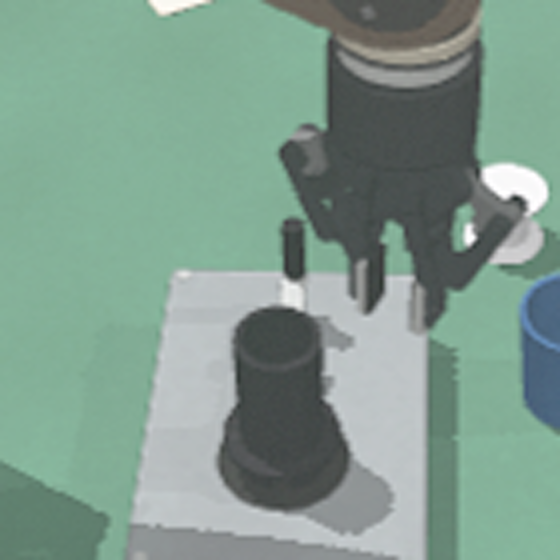

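View pics/t21.png

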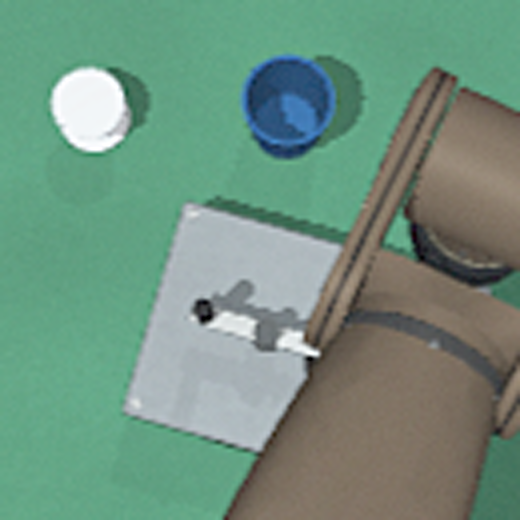

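The bar is shut and the sleeve still stands upright. Check the numbers: the bar angle and sleeve top.

```bash
python3 -c "
from h import *
T=read_camera('top');S=read_camera('side')
f=lambda u,v,s,a,b:(a+(u+.5)/s-.5,b+(v+.5)/s-.5)
h=onz(T,*f(205,310,4,185,120),.144);p=onz(T,*f(266,331,4,185,120),.105)
d=(h-p)[:2];print(h,p,np.linalg.norm(d),np.degrees(np.arctan2(d[1],d[0])))
print('bar side handle',onz(S,*f(293,224,4,160,110),.144),'sleeve top',onz(S,*f(278,336,4,160,110),.17),'(seat side est .550,-.1414)')
rel([.6,-.18,.4])"
```

```text
[ 0.58372159 -0.0195684   0.144     ] [ 0.57231594 -0.06514855  0.105     ] 0.04698551757519576 75.95120710117946
bar side handle [ 0.58409086 -0.02231476  0.144     ] sleeve top [ 0.55063089 -0.14210833  0.17      ] (seat side est .550,-.1414)
t 16.72 pos [ 0.6098 -0.1841  0.3988] yaw 137.54 tilt 1.82 F [ 0.1  0.5 -0.8] M [ 0.08 -0.04  0.03] op 0.302 rel mm [10.  -3.6 -1.2]
```

Handle azimuth is 76° against about 74.5° for fully shut, and the sleeve top sits over the seat. The bystanders are undisturbed and the arm is clear.

```bash
python3 -c "
from plant import sign_off
print(sign_off())"
```

```text
the job is handed in; nothing more can be done
None
```

I fitted the sleeve over the spigot with its notches on the cross-pins, swung the clamp shut and handed the job in at about 16.7 s of the 67 s allowed. `sign_off()` gives no verdict, so the outcome rests on my own checks:

- **Sleeve:** it went down freely past the pin tops and first pressed back (4.4 N) at the height where it should be fully home. The side camera later put its top within about 1 mm of the seat axis at that height.
- **Clamp:** I pushed the handle until it hit the stop at about 11 N. The handle points at 76° against 74–75° for fully shut, so it reads within about 0.03 rad. The limit is 0.15 rad.
- **Arm:** it was clear of everything and the force reading was near zero.
- **Bystanders:** the spool and cup look undisturbed in the last pictures. I did not measure them, and the jar was not in those final crops, though the arm never went near it.

**Disagreements:**
- The two cameras differed by about 4 mm in y on absolute positions, so I relied on their matching relative displacement and on force readings.
- Just before lowering, the notch angle read about 2–4° off the pins in one look. The free drop over the pins showed it did not matter.
- My first move calls were refused because each row needs all seven keys; nothing moved.

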